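# Line up the sockets by size in the tray

## Task

Put the four loose chrome sockets away in the blue tray so that, with the middle-sized one already standing there, all five stand in a row in order of size, smallest next to the red block and largest next to the black block. Stand each upright and centred on its own mark, hexagon up, without shifting the socket that is already in place, and leave the oil bottle standing where it is.

Things in the scene. Friction and masses are not known exactly. Their poses are not given: they have to be found in the camera images.
- socket_24: smallest loose socket: a solid chrome-steel cylinder 24 mm in diameter and 46 mm tall, with a dark hexagon on its top face; stands upright on the bench in front of the tray, free to move. Origin: centre of its underside; z up along its axis. About 90 g, give or take a third.
- socket_31: second smallest loose socket: a solid chrome-steel cylinder 31 mm in diameter and 52 mm tall, with a dark hexagon on its top face; stands upright on the bench in front of the tray, free to move. Origin: centre of its underside; z up along its axis. About 150 g, give or take a third.
- socket_45: second largest loose socket: a solid chrome-steel cylinder 45 mm in diameter and 64 mm tall, with a dark hexagon on its top face; stands upright on the bench in front of the tray, free to move. Origin: centre of its underside; z up along its axis. About 330 g, give or take a third.
- socket_52: largest loose socket: a solid chrome-steel cylinder 52 mm in diameter and 70 mm tall, with a dark hexagon on its top face; stands upright on the bench in front of the tray, free to move. Origin: centre of its underside; z up along its axis. About 460 g, give or take a third.
- socket_38: middle-sized socket, 38 mm in diameter and 58 mm tall, of the same look; it already stands upright on the middle mark of the tray and is loose. Origin: centre of its underside; z up.
- tray: fixed blue tray, 84 mm wide (x), 400 mm long (y); five equal round grey marks ringed in white (56 mm across) centred at x = 0, y = -120, -60, 0, 60, 120 mm. Floor 8 mm above the bench; a 4 mm wide lip along each long side tops out 12 mm above the bench. Origin: centre of its underside, on the bench; z up. Place and yaw vary, y within 10 degrees of the robot's y.
- red_block: fixed red block, 70 (x) by 30 (y) by 22 mm tall, on the tray's floor at one end, 178 mm from the tray's middle at +y or -y (varies): the smallest socket goes at this end. The nearest mark's centre is 58 mm away. A black block of the same size is at the other end. Origin: centre of its underside.
- oil_bottle: black bottle with red cap and yellow label, 72 mm in diameter and 190 mm tall, loose, standing to the right of the tray: to be left standing where it is. Origin: centre of its underside; z up.

How it is judged:
At the end, for the whole second after the job is handed in: All five sockets stand on the tray floor (within 4 mm), upright within 0.1 rad, released, at rest, in order of size: 24, 31, 38, 45, 52 mm ones at 58, 118, 178, 238, 298 mm from the red block's centre, each within 10 mm along and 10 mm across the row (horizontal distance between socket_24 and red_block between 0.048 and 0.068 m and x of socket_24 in the frame of tray between -0.01 and 0.01 m and y of socket_24 in the frame of tray between -0.14 and 0.14 m and z of socket_24 in the frame of tray between 0.004 and 0.012 m and angle between each of socket_24, socket_31, socket_38, socket_45, socket_52's own z axis and vertical below 0.1 rad and linear speed of each of socket_24, socket_31, socket_38, socket_45, socket_52 below 0.02 m/s and angular speed of each of socket_24, socket_31, socket_38, socket_45, socket_52 below 0.2 rad/s and horizontal distance between socket_31 and red_block between 0.108 and 0.128 m and x of socket_31 in the frame of tray between -0.01 and 0.01 m and y of socket_31 in the frame of tray between -0.14 and 0.14 m and z of socket_31 in the frame of tray between 0.004 and 0.012 m and horizontal distance between socket_38 and red_block between 0.168 and 0.188 m and x of socket_38 in the frame of tray between -0.01 and 0.01 m and y of socket_38 in the frame of tray between -0.14 and 0.14 m and z of socket_38 in the frame of tray between 0.004 and 0.012 m and horizontal distance between socket_45 and red_block between 0.228 and 0.248 m and x of socket_45 in the frame of tray between -0.01 and 0.01 m and y of socket_45 in the frame of tray between -0.14 and 0.14 m and z of socket_45 in the frame of tray between 0.004 and 0.012 m and horizontal distance between socket_52 and red_block between 0.288 and 0.308 m and x of socket_52 in the frame of tray between -0.01 and 0.01 m and y of socket_52 in the frame of tray between -0.14 and 0.14 m and z of socket_52 in the frame of tray between 0.004 and 0.012 m); the robot touches nothing.
It fails at once if the socket already standing on the middle mark is shifted more than 8 mm from where it stood (distance of socket_38 from where it was at the start of the episode above 0.008 m).
It fails at once if the oil bottle is pushed more than 20 mm from its place or tipped by more than 0.3 rad (distance of oil_bottle from where it was at the start of the episode above 0.02 m or angle between oil_bottle's own z axis and vertical above 0.3 rad).
It also fails if it takes over 96 s, if anything falls off the work surface, if the arm or the gripper's body presses on something with over 40 N, if the wrist force passes 120 N, or if a joint passes its speed limit or range.

## Robot

A 6-joint arm with a two-finger parallel gripper is mounted at the origin on the work surface. World frame = base frame: x ahead of the robot, y to its left, z up, the work surface at z = 0. Lengths are in m, angles in rad, forces in N, time in s.
With the tool pointing down it reaches from about 0.35 to 0.85 m from the base axis. Payload 8.1 kg.
Tool frame: the origin (TCP) lies on the centre line of the jaws, within the pads' length; the fingertips stand 17 mm ahead of it and the grasp point (between the pads) lies 2 mm behind it; z points along the fingers, y is the line along which they close (so a half turn about z gives the same grasp; the last joint's range is limited). The gripper opens to 93 mm and grips with 3 to 60 N. Pads are 15 mm wide; open, the fingers measure 128 mm over their backs; the gripper's body (75 mm by 188 mm) begins 65 mm behind the grasp point.
Start: joints at [-1.251, 0.13, 1.488, -0, 1.523, -0.085], TCP at [0.236, -0.552, 0.236] pointing down, gripper open.
Joint ranges: [-2.96, 2.96], [-0.89, 2.26], [0.02, 2.5], [-1.34, 4.48], [0, 2.73], [-2.66, 2.66]. Speed limits (rad/s): [2.39, 2.39, 2.79, 3.14, 3.14, 3.14].

## Interface

Orientations are given as a rotation vector (axis times angle).
In Python, from plant import robot, optics, close_job, models gives the robot as it stands.
- The arm moves only by the shell command python3 -m inch 'ROWS' [OPENING] [FORCE]. ROWS is a JSON object of lists of equal length, an entry for each row: "travel": the shift along the tool's x, y, z in m, a list of three; "spin": the turn about the tool's z in rad. In form: {"travel": [[x, y, z], ...], "spin": [spin, ...]}. A call has 1 to 10 rows; each row is the pose to reach, as a shift and turn from the pose commanded when the call began, along the tool's axes at that moment; what a row does not reach only later rows make up. A row lasts 1/12 s, in which the tool goes at most 41.7 mm and 7.16 degrees, less where a joint would pass 70% of its speed; a pose out of reach is approached as far as the arm can. A call with a gripper value outside its range is refused whole. OPENING is the closure, from 0 (fully open) to 1 (shut), set as the call begins (- or left out, the last holds). The fingers move at their own pace and stop on an object; FORCE is the grip in N (left out, the last holds). Time passes only in rows, so rows that repeat a pose let the fingers close. It gives the time, the measured TCP pose, the force, the opening and the grip force at its end, in the units of the state.
- robot.read_state(): the state, without advancing time (a new reading comes with each control period).
- optics.read_camera(name): name is "side" or "top"; returns (picture, depth): 400x640x3 uint8, red, green, blue; 400x640 float32, m along the optical axis (not along the pixel's ray), 0 where there is no reading.
- optics.camera_info(name): a dict with "camera_matrix" (3x3 intrinsics, pixels), "view" (4x4, takes a point from world to camera coordinates). Camera axes: x right, y down, z forward; pixel columns grow to the right and rows downward; lengths in m; the calibration is good to about 2 mm. A picture is of the moment at which its call begins. camera_info takes no time and is no camera call.
- close_job(): hands the job in; it is judged then, once.
Trained networks look in the newest picture that a camera, given by its name, has taken for a name from the list of things; names that differ only in an ending like _2 or _b are one class to them, and where a whole thing is asked for, a point or a joint stands for the part that bears it (a point fixed in the world has none). Each returns a list of dicts, best first, with "p" (0 to 1); they miss things now and then, are a little off and sometimes report something else, mostly with a low value. They report only what shows in the picture. A call takes as long as a camera call.
- models.look_for(camera, name): "centre" ([x, y, z] in m, in world coordinates, good to about 4 mm: the middle of the surface that is visible of it).
- models.masks_of(camera, name): "region" (400x640 bool, what is visible of it).
The state is a dict: "t": time; "q": joint angles; "dq": joint speeds; "joint_torque": joint torques, N m; "tool_pos": TCP position; "orientation": TCP orientation; "force": force on the tool from outside, world axes, zero at the start; "wrist_torque": the same for the moment, N m; "opening": finger opening in m; "gripper_force": force on a finger pad.
Only numpy, scipy, OpenCV 4.12 (cv2) and the standard library are available. Lean on these libraries where they do the work, as an engineer would, in place of code of your own. Each camera call takes 0.05 s, during which the arm holds its last target. There are 200 camera calls.

## Working session

There is one attempt and no reset: what is moved stays moved. The work goes in short steps, Python scripts to look and compute and a shell command to move; the robot and the scene stay as the last step left them, time stands still between calls to the robot, and variables do not carry over. Pictures are saved under pics/ and viewed, at most 14 in all, crops included, and the job is handed in when it is done.

```bash
ls; mkdir -p pics
python3 - <<'E'
from plant import robot, optics, models
import cv2
s=robot.read_state();print(s)
for c in("top","side"):
    p,d=optics.read_camera(c);cv2.imwrite(f"pics/{c}0.png",p[:,:,::-1])
    print(c,optics.camera_info(c))
    for n in["socket_24","socket_31","socket_38","socket_45","socket_52","tray","red_block","oil_bottle"]:
        for r in models.look_for(c,n)[:3]:print(n,r)
E
```

```text
pics
{'t': 0.0, 'q': array([-1.25141534e+00,  1.31156257e-01,  1.48927736e+00, -1.89619538e-05,
        1.52297778e+00, -8.54137935e-02]), 'dq': array([ 0.00104078, -0.00164965, -0.00072562, -0.00143322,  0.00101797,
       -0.00041118]), 'joint_torque': array([-1.19951119e-04, -5.59830737e+01, -4.91769290e+01,  7.67690758e-02,
        3.48646834e-02, -1.14005629e-04]), 'tool_pos': array([ 0.23613687, -0.55099959,  0.2345914 ]), 'orientation': array([-3.07569722e+00, -6.31156559e-01,  3.62784617e-04]), 'force': array([ 0.14328363, -0.30254128,  0.62096513]), 'wrist_torque': array([-0.00506032,  0.00777299,  0.04732254]), 'gripper_force': 0.0, 'opening': 0.09321987589941742}
top {'camera_matrix': array([[414.45177419,   0.        , 323.48300467],
       [  0.        , 414.45177419, 206.63465497],
       [  0.        ,   0.        ,   1.        ]]), 'view': array([[-0.06027551, -0.99817104, -0.00462998, -0.03852769],
       [-0.97691425,  0.05994301, -0.20504969,  0.58359174],
       [ 0.2049522 , -0.00783638, -0.97874061,  0.90834841],
       [ 0.        ,  0.        ,  0.        ,  1
[... 1842 characters left out ...]
0.64}
socket_38 {'centre': [0.4718, -0.2291, 0.0388], 'p': 0.75}
socket_38 {'centre': [0.4776, 0.0912, 0.0529], 'p': 0.73}
socket_38 {'centre': [0.4986, 0.2392, 0.0376], 'p': 0.64}
socket_45 {'centre': [0.4718, -0.2291, 0.0388], 'p': 0.75}
socket_45 {'centre': [0.4776, 0.0912, 0.0529], 'p': 0.73}
socket_45 {'centre': [0.4986, 0.2392, 0.0376], 'p': 0.64}
socket_52 {'centre': [0.4718, -0.2291, 0.0388], 'p': 0.75}
socket_52 {'centre': [0.4776, 0.0912, 0.0529], 'p': 0.73}
socket_52 {'centre': [0.4986, 0.2392, 0.0376], 'p': 0.64}
tray {'centre': [0.6615, 0.0154, 0.0078], 'p': 0.91}
red_block {'centre': [0.6528, 0.1551, 0.0284], 'p': 0.75}
oil_bottle {'centre': [0.6319, -0.367, 0.0878], 'p': 0.72}
```

View pics/top0.png

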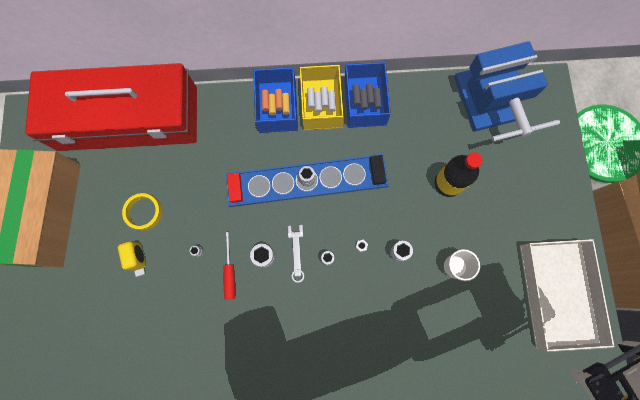

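View pics/side0.png

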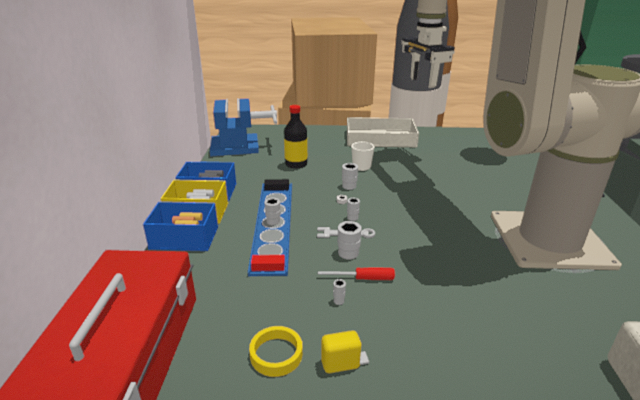

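The top view shows red block (235,187), black block (377,170), the 38 socket at (306,175), loose sockets near (195,251), (261,255), (327,257) and (403,250), and a flat nut decoy near (362,245). The side view agrees: the bottle is at (295,140) and the nut lies flat at (341,199).

```bash
cat > h.py <<'E'
from plant import robot, optics, models
import numpy as np, cv2
def cloud(c):
    p,d=optics.read_camera(c);i=optics.camera_info(c);K,V=i["camera_matrix"],i["view"]
    v,u=np.mgrid[:400,:640];r=np.stack([(u-K[0,2])/K[0,0],(v-K[1,2])/K[1,1],np.ones_like(u)],-1)
    W=(r*d[...,None]-V[:3,3])@V[:3,:3]; W[d==0]=np.nan
    return p,d,W,(r@V[:3,:3],-V[:3,:3].T@V[:3,3])
def plane(rays,z):
    R,o=rays; return o+R*((z-o[2])/R[...,2])[...,None]
def proj(c,X):
    i=optics.camera_info(c);q=i["view"][:3,:3]@X+i["view"][:3,3];q=i["camera_matrix"]@q;return q[:2]/q[2]
def top_sock(W,x,y,r=.045):
    m=(np.hypot(W[...,0]-x,W[...,1]-y)<r)&(W[...,2]>.02)
    if m.sum()<5:return None
    P=W[m];h=np.percentile(P[:,2],90);T=P[P[:,2]>h-.006]
    (cx,cy),R=cv2.minEnclosingCircle(T[:,:2].astype(np.float32))
    return np.round([cx,cy,2*R,h,len(T)],4), np.round((T[:,:2].max(0)+T[:,:2].min(0))/2,4)
def tool_delta(x,y,z):
    s=robot.read_state();R=cv2.Rodrigues(s["orientation"])[0];return R.T@(np.array([x,y,z])-s["tool_pos"])
E
python3 - <<'E'
from h import *
p,d,W,rays=cloud("top")
for u,v in[(195,251),(261,255),(327,257),(362,245),(403,250),(306,175)]:
    q=W[v-4:v+5,u-4:u+5].reshape(-1,3);q=q[np.nanargmax(q[:,2])];print((u,v),top_sock(W,q[0],q[1]))
ps,ds,Ws,rs=cloud("side")
for u,v in[(340,288),(350,230),(353,204),(349,170),(273,203)]:
    q=Ws[v-4:v+5,u-4:u+5].reshape(-1,3);q=q[np.nanargmax(q[:,2])];print("side",(u,v),top_sock(Ws,q[0],q[1]))
g=plane(rays,.008)
hsv=cv2.cvtColor(p,cv2.COLOR_RGB2HSV)
m=((hsv[...,1]<70)&(hsv[...,2]>110)).astype(np.uint8);m[:155]=0;m[200:]=0;m[:,:235]=0;m[:,380:]=0
n,l,st,ce=cv2.connectedComponentsWithStats(m)
for k in range(1,n):
    if st[k,4]>60: G=g[l==k];print("mark",ce[k],st[k,4],cv2.minEnclosingCircle(G[:,:2].astype(np.float32)),G.mean(0)[:2])
for nme in("red_block","black_block","tray"):
    for r in models.masks_of("top",nme)[:1]:
        k=r["region"];P=W[k];P=P[np.isfinite(P[:,2])]
        T=P[P[:,2]>.025] if "block" in nme else P
        print(nme,r["p"],cv2.minAreaRect(T[:,:2].astype(np.float32)),np.median(T[:,2]))
print(np.nanmedian(W[300:310,300:310,2]) , np.nanmedian(W[215:225,300:310,2]))
E
```

```text
(195, 251) (array([4.970e-01, 2.326e-01, 2.550e-02, 4.870e-02, 8.200e+01]), array([0.4975, 0.2329]))
(261, 255) (array([4.769e-01, 7.380e-02, 5.170e-02, 7.220e-02, 4.040e+02]), array([0.4773, 0.0739]))
(327, 257) (array([ 4.629e-01, -7.540e-02,  3.060e-02,  5.410e-02,  1.390e+02]), array([ 0.4634, -0.075 ]))
(362, 245) None
(403, 250) (array([ 4.684e-01, -2.477e-01,  4.490e-02,  6.600e-02,  2.960e+02]), array([ 0.4688, -0.2477]))
(306, 175) (array([ 6.625e-01, -3.860e-02,  3.830e-02,  6.790e-02,  1.970e+02]), array([ 0.6621, -0.0386]))
side (340, 288) (array([5.003e-01, 2.322e-01, 2.430e-02, 4.580e-02, 1.020e+02]), array([0.5003, 0.2322]))
side (350, 230) (array([4.802e-01, 7.440e-02, 5.740e-02, 6.950e-02, 2.780e+02]), array([0.4789, 0.0744]))
side (353, 204) (array([ 4.665e-01, -7.770e-02,  3.720e-02,  5.130e-02,  8.100e+01]), array([ 0.4654, -0.078 ]))
side (349, 170) (array([ 4.721e-01, -2.476e-01,  4.880e-02,  6.340e-02,  1.130e+02]), array([ 0.4711, -0.247 ]))
side (273, 203) (array([ 6.676e-01, -3.820e-02,  4.430e-02,  6.530e-02,  1.230e+02]), array([ 0.6651, -0.0382]))
mark [2
[... 449 characters left out ...]
.028578991070389748) [ 0.66656447 -0.09575791]
mark [282.5546875  182.62760417] 384 ((0.6588833332061768, 0.02332884632050991), 0.028411272913217545) [0.65860447 0.02402242]
mark [258.64948454 185.54896907] 388 ((0.6546720266342163, 0.08374709635972977), 0.02835928276181221) [0.65474199 0.08388249]
mark [350.60201511 195.97984887] 397 ((0.6217441558837891, -0.11992114782333374), 0.0952012836933136) [ 0.61397009 -0.14308284]
red_block 0.66 ((0.6497120261192322, 0.1409430354833603), (0.07075054198503494, 0.03058299981057644), 4.340832233428955) 0.029581714242724683Traceback (most recent call last):
  File "<stdin>", line 15, in <module>
ValueError: it knows: oil_bottle, red_block, socket, tray
```

```bash
cat >> h.py <<'E'
ROW=np.arctan2(.0160,.2393)
def info(x,y,z):
    s=robot.read_state();R=cv2.Rodrigues(s["orientation"])[0]
    a=np.arctan2(R[1,1],R[0,1]);e=(ROW-a+np.pi)%(2*np.pi)-np.pi
    print("t",s["t"],"travel",np.round(tool_delta(x,y,z),4),"spin",round(-e,4),"pos",np.round(s["tool_pos"],4),"open",s["opening"],"F",np.round(s["force"],1),"zdir",np.round(R[:,2],3))
E
python3 -c "
from h import *
info(.4705,-.2475,.15)
print(ROW)"
```

```text
t 1.05 travel [ 0.335  -0.1872  0.0856] spin -1.2328 pos [ 0.2363 -0.5515  0.2356] open 0.09312465549980985 F [-0.1  0.2  0.3] zdir [-0. -0. -1.]
0.06676231160308906
```

```bash
python3 -m inch '{"travel":[[0.335,-0.187,0.086],[0.335,-0.187,0.086],[0.335,-0.187,0.086],[0.335,-0.187,0.086],[0.335,-0.187,0.086],[0.335,-0.187,0.086],[0.335,-0.187,0.086],[0.335,-0.187,0.086],[0.335,-0.187,0.086],[0.335,-0.187,0.086]],"spin":[-1.233,-1.233,-1.233,-1.233,-1.233,-1.233,-1.233,-1.233,-1.233,-1.233]}' 0 30
python3 -c "
from h import *
info(.4705,-.2475,.15)"
```

```text
t: 1.88
tool_pos: [0.4723, -0.2435, 0.1485]
orientation: [-2.135, -2.303, -0.002]
force: [0.6, -0.2, 0.4]
opening: 0.093
gripper_force: 0.0
t 1.8833 travel [-0.0038 -0.0021 -0.0015] spin 0.0091 pos [ 0.4723 -0.2435  0.1485] open 0.09299957901488191 F [ 0.6 -0.2  0.4] zdir [-0.     0.002 -1.   ]
```

```bash
python3 -m inch '{"travel":[[0,0,0],[0,0,0],[0,0,0]],"spin":[0,0,0]}'
python3 -c "
from h import *
info(.4705,-.2475,.034)"
```

```text
t: 2.13
tool_pos: [0.4704, -0.2484, 0.15]
orientation: [2.148, 2.292, -0.001]
force: [-0.1, 0.8, 0.3]
opening: 0.0929
gripper_force: 0.0
t 2.1333 travel [0.001  0.0002 0.116 ] spin -0.0023 pos [ 0.4704 -0.2484  0.15  ] open 0.09291844618723624 F [-0.1  0.8  0.3] zdir [ 0.    -0.001 -1.   ]
```

```bash
python3 -m inch '{"travel":[[0,0,0.04],[0,0,0.08],[0,0,0.105],[0,0,0.116],[0,0,0.116],[0,0,0.116]],"spin":[0,0,0,0,0,0]}'
python3 -m inch '{"travel":[[0,0,0],[0,0,0],[0,0,0],[0,0,0],[0,0,0],[0,0,0],[0,0,0],[0,0,0],[0,0,0],[0,0,0]],"spin":[0,0,0,0,0,0,0,0,0,0]}' 1 30
```

```text
t: 2.63
tool_pos: [0.4705, -0.2488, 0.0345]
orientation: [2.148, 2.292, -0.0]
force: [0.2, -0.6, 0.4]
opening: 0.093
gripper_force: 0.0
t: 3.47
tool_pos: [0.4705, -0.2476, 0.0336]
orientation: [-2.146, -2.294, 0.0]
force: [-1.6, 0.6, 2.1]
opening: 0.045
gripper_force: 30.0
```

```bash
python3 -m inch '{"travel":[[0,0,-0.03],[0,0,-0.07],[0,0,-0.1],[0,0,-0.116],[0,0,-0.116]],"spin":[0,0,0,0,0]}'
python3 -c "
from h import *
info(.6681,-.0959,.15)"
```

```text
t: 3.88
tool_pos: [0.473, -0.2492, 0.1543]
orientation: [2.141, 2.289, 0.002]
force: [0.0, -0.4, -1.7]
opening: 0.0444
gripper_force: 30.0
t 3.8833 travel [0.1399 0.2049 0.0049] spin 0.0003 pos [ 0.473  -0.2492  0.1543] open 0.044377804626563155 F [ 0.  -0.4 -1.7] zdir [ 0.006 -0.004 -1.   ]
```

```bash
python3 -m inch '{"travel":[[0.02,0.03,0],[0.045,0.065,0],[0.07,0.1,0],[0.09,0.135,0],[0.11,0.165,0],[0.128,0.19,0],[0.138,0.205,0],[0.139,0.207,0],[0.139,0.207,0],[0.139,0.207,0]],"spin":[0,0,0,0,0,0,0,0,0,0]}'
python3 -c "
from h import *
info(.6681,-.0959,.0425)"
```

```text
t: 4.72
tool_pos: [0.6665, -0.0953, 0.1474]
orientation: [-2.144, -2.293, 0.003]
force: [0.2, -0.3, -3.3]
opening: 0.0448
gripper_force: 30.0
t 4.7167 travel [-0.0007  0.0019  0.1048] spin 0.0003 pos [ 0.6665 -0.0953  0.1474] open 0.04479612394995722 F [ 0.2 -0.3 -3.3] zdir [-0.003  0.    -1.   ]
```

```bash
python3 -m inch '{"travel":[[0,0.001,0.03],[0,0.001,0.06],[0,0.001,0.085],[0,0.001,0.095],[0,0.001,0.095],[0,0.001,0.095],[0,0.001,0.095]],"spin":[0,0,0,0,0,0,0]}'
python3 -c "
from h import *
info(.6681,-.0959,.0425)"
```

```text
t: 5.3
tool_pos: [0.67, -0.0959, 0.057]
orientation: [2.145, 2.292, 0.002]
force: [-0.5, 0.1, -1.9]
opening: 0.0445
gripper_force: 30.0
t 5.3 travel [ 0.0001 -0.002   0.0145] spin -0.0004 pos [ 0.67   -0.0959  0.057 ] open 0.04446022541083244 F [-0.5  0.1 -1.9] zdir [ 0.003 -0.001 -1.   ]
```

```bash
python3 -m inch '{"travel":[[0,-0.001,0.005],[0,-0.001,0.01],[0,-0.001,0.013],[0,-0.001,0.013],[0,-0.001,0.013]],"spin":[0,0,0,0,0]}'
```

```text
t: 5.72
tool_pos: [0.6678, -0.095, 0.0416]
orientation: [-2.146, -2.295, 0.0]
force: [0.4, -0.6, -1.6]
opening: 0.0447
gripper_force: 30.0
```

```bash
python3 -c "
from h import *
info(.6681,-.0959,.0425)
p,d,W,r=cloud('side');cv2.imwrite('pics/s1.png',cv2.resize(p[130:280,200:400,::-1],None,fx=3,fy=3))"
```

```text
t 5.7167 travel [-0.0009  0.0003 -0.0009] spin 0.0003 pos [ 0.6678 -0.095   0.0416] open 0.04472151384527413 F [ 0.4 -0.6 -1.6] zdir [-0.  0. -1.]
```

View pics/s1.png

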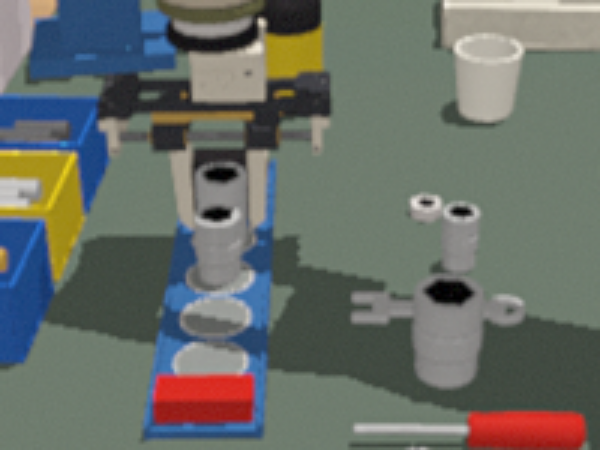

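The crop shows the 45 mm socket upright in the jaws at (220,190), just behind the standing 38 at (218,245), over its mark. I'll set it down.

```bash
python3 -m inch '{"travel":[[0,0,0.001],[0,0,0.001]],"spin":[0,0]}'
python3 -m inch '{"travel":[[0,0,0],[0,0,0],[0,0,0],[0,0,0],[0,0,0],[0,0,0]],"spin":[0,0,0,0,0,0]}' 0
python3 -m inch '{"travel":[[0,0,-0.03],[0,0,-0.07],[0,0,-0.1],[0,0,-0.108],[0,0,-0.108],[0,0,-0.108]],"spin":[0,0,0,0,0,0]}'
python3 -c "
from h import *
info(.4785,.074,.15)"
```

```text
t: 5.93
tool_pos: [0.6679, -0.0951, 0.0415]
orientation: [2.146, 2.295, -0.0]
force: [-4.1, 0.7, 4.6]
opening: 0.0451
gripper_force: 30.0
t: 6.43
tool_pos: [0.6678, -0.0952, 0.0406]
orientation: [-2.146, -2.295, -0.0]
force: [0.2, 0.0, 1.0]
opening: 0.08
gripper_force: 0.0
t: 6.93
tool_pos: [0.6679, -0.0952, 0.1485]
orientation: [2.145, 2.294, 0.0]
force: [1.2, -0.2, -0.7]
opening: 0.0932
gripper_force: 0.0
t 6.9333 travel [ 0.1815 -0.1777 -0.0016] spin 0.0002 pos [ 0.6679 -0.0952  0.1485] open 0.09323135331149779 F [ 1.2 -0.2 -0.7] zdir [ 0.001 -0.    -1.   ]
```

```bash
python3 -m inch '{"travel":[[0.1815,-0.178,-0.001],[0.1815,-0.178,-0.001],[0.1815,-0.178,-0.001],[0.1815,-0.178,-0.001],[0.1815,-0.178,-0.001],[0.1815,-0.178,-0.001],[0.1815,-0.178,-0.001],[0.1815,-0.178,-0.001],[0.1815,-0.178,-0.001],[0.1815,-0.178,-0.001]],"spin":[0,0,0,0,0,0,0,0,0,0]}'
python3 -c "
from h import *
info(.478,.074,.036)"
```

```text
t: 7.77
tool_pos: [0.4784, 0.0733, 0.1488]
orientation: [-2.146, -2.294, 0.002]
force: [-0.5, -0.9, 0.1]
opening: 0.0928
gripper_force: 0.0
t 7.7667 travel [ 0.0007 -0.0003  0.1128] spin -0.0003 pos [0.4784 0.0733 0.1488] open 0.09276268829763133 F [-0.5 -0.9  0.1] zdir [-0.001 -0.    -1.   ]
```

```bash
python3 -m inch '{"travel":[[0,0,0.04],[0,0,0.08],[0,0,0.105],[0,0,0.113],[0,0,0.113],[0,0,0.113]],"spin":[0,0,0,0,0,0]}'
python3 -m inch '{"travel":[[0,0,0],[0,0,0],[0,0,0],[0,0,0],[0,0,0],[0,0,0],[0,0,0],[0,0,0],[0,0,0],[0,0,0]],"spin":[0,0,0,0,0,0,0,0,0,0]}' 1 35
python3 -m inch '{"travel":[[0,0,-0.03],[0,0,-0.07],[0,0,-0.1],[0,0,-0.114],[0,0,-0.114],[0,0,-0.114],[0,0,-0.114]],"spin":[0,0,0,0,0,0,0]}'
python3 -c "
from h import *
info(.6721,-.1555,.15)"
```

```text
t: 8.27
tool_pos: [0.4789, 0.0735, 0.0372]
orientation: [-2.147, -2.293, 0.0]
force: [0.1, 0.0, 0.0]
opening: 0.0933
gripper_force: 0.0
t: 9.1
tool_pos: [0.4781, 0.0741, 0.0369]
orientation: [2.146, 2.295, 0.0]
force: [-1.5, -0.2, 4.8]
opening: 0.0516
gripper_force: 35.0
t: 9.68
tool_pos: [0.4767, 0.074, 0.1483]
orientation: [-2.144, -2.293, 0.004]
force: [0.2, -0.3, -3.8]
opening: 0.0515
gripper_force: 35.0
t 9.6833 travel [-0.242   0.1796 -0.0023] spin 0.0002 pos [0.4767 0.074  0.1483] open 0.05154663665929685 F [ 0.2 -0.3 -3.8] zdir [-0.003 -0.    -1.   ]
```

```bash
python3 -m inch '{"travel":[[-0.02,0.015,0],[-0.05,0.037,0],[-0.082,0.06,0],[-0.114,0.084,0],[-0.146,0.108,0],[-0.178,0.131,0],[-0.208,0.153,0],[-0.23,0.17,0],[-0.24,0.177,0],[-0.242,0.1785,0]],"spin":[0,0,0,0,0,0,0,0,0,0]}'
python3 -m inch '{"travel":[[0,0,0],[0,0,0],[0,0,0.03],[0,0,0.06],[0,0,0.085],[0,0,0.094],[0,0,0.094],[0,0,0.094],[0,0,0.094]],"spin":[0,0,0,0,0,0,0,0,0]}'
python3 -c "
from h import *
info(.6721,-.1555,.045)"
```

```text
t: 10.52
tool_pos: [0.6717, -0.1576, 0.1464]
orientation: [-2.146, -2.289, 0.004]
force: [0.5, 0.3, -4.6]
opening: 0.0513
gripper_force: 35.0
t: 11.27
tool_pos: [0.6738, -0.1554, 0.0592]
orientation: [2.143, 2.293, 0.002]
force: [0.5, 0.4, -3.6]
opening: 0.0515
gripper_force: 35.0
t 11.2667 travel [ 0.0001 -0.0017  0.0142] spin 0.0007 pos [ 0.6738 -0.1554  0.0592] open 0.05154538801731381 F [ 0.5  0.4 -3.6] zdir [ 0.003 -0.001 -1.   ]
```

```bash
python3 -m inch '{"travel":[[0,0,0.005],[0,0,0.01],[0,0,0.012],[0,0,0.0125],[0,0,0.0125],[0,0,0.0125]],"spin":[0,0,0,0,0,0]}'
python3 -c "
from h import *
info(.6721,-.1555,.045)"
```

```text
t: 11.77
tool_pos: [0.6727, -0.1556, 0.0448]
orientation: [2.145, 2.294, 0.001]
force: [-1.2, 0.1, 0.2]
opening: 0.0517
gripper_force: 35.0
t 11.7667 travel [ 0.0001 -0.0006 -0.0002] spin 0.0002 pos [ 0.6727 -0.1556  0.0448] open 0.051656392216708806 F [-1.2  0.1  0.2] zdir [ 0.001 -0.    -1.   ]
```

Contact made (weight taken off); release, retreat, go to the 31.

```bash
python3 -m inch '{"travel":[[0,0,0],[0,0,0],[0,0,0],[0,0,0],[0,0,0],[0,0,0]],"spin":[0,0,0,0,0,0]}' 0
python3 -m inch '{"travel":[[0,0,-0.03],[0,0,-0.07],[0,0,-0.1],[0,0,-0.106],[0,0,-0.106],[0,0,-0.106]],"spin":[0,0,0,0,0,0]}'
python3 -c "
from h import *
info(.4645,-.0765,.15)"
```

```text
t: 12.27
tool_pos: [0.6724, -0.1555, 0.0441]
orientation: [2.146, 2.295, 0.0]
force: [0.4, 0.8, -0.3]
opening: 0.0872
gripper_force: 0.0
t: 12.77
tool_pos: [0.6724, -0.1555, 0.15]
orientation: [2.146, 2.294, 0.0]
force: [0.2, 0.2, -0.1]
opening: 0.0928
gripper_force: 0.0
t 12.7667 travel [ 9.270e-02 -2.022e-01 -1.000e-04] spin 0.0002 pos [ 0.6724 -0.1555  0.15  ] open 0.09281075623033602 F [ 0.2  0.2 -0.1] zdir [ 0. -0. -1.]
```

```bash
python3 -m inch '{"travel":[[0.0925,-0.202,0],[0.0925,-0.202,0],[0.0925,-0.202,0],[0.0925,-0.202,0],[0.0925,-0.202,0],[0.0925,-0.202,0],[0.0925,-0.202,0],[0.0925,-0.202,0]],"spin":[0,0,0,0,0,0,0,0]}'
python3 -m inch '{"travel":[[0,0,0],[0,0,0.04],[0,0,0.08],[0,0,0.11],[0,0,0.12],[0,0,0.12],[0,0,0.12]],"spin":[0,0,0,0,0,0,0]}'
python3 -m inch '{"travel":[[0,0,0],[0,0,0],[0,0,0],[0,0,0],[0,0,0],[0,0,0],[0,0,0],[0,0,0],[0,0,0],[0,0,0]],"spin":[0,0,0,0,0,0,0,0,0,0]}' 1 25
python3 -m inch '{"travel":[[0,0,0],[0,0,0]],"spin":[0,0]}'
```

```text
t: 13.43
tool_pos: [0.4634, -0.0763, 0.1484]
orientation: [-2.144, -2.294, 0.002]
force: [-0.1, -0.3, -0.0]
opening: 0.0931
gripper_force: 0.0
t: 14.02
tool_pos: [0.4652, -0.077, 0.0305]
orientation: [-2.145, -2.294, 0.001]
force: [0.9, -0.8, 1.0]
opening: 0.0929
gripper_force: 0.0
t: 14.85
tool_pos: [0.4646, -0.0767, 0.0301]
orientation: [-2.146, -2.295, 0.0]
force: [-2.0, -0.8, 1.5]
opening: 0.0309
gripper_force: 1.8
t: 15.02
tool_pos: [0.4646, -0.0767, 0.0301]
orientation: [-2.146, -2.294, 0.0]
force: [0.0, 0.1, 0.8]
opening: 0.0305
gripper_force: 25.0
```

```bash
python3 -m inch '{"travel":[[0,0,-0.03],[0,0,-0.07],[0,0,-0.105],[0,0,-0.12],[0,0,-0.12],[0,0,-0.12],[0,0,-0.12]],"spin":[0,0,0,0,0,0,0]}'
python3 -m inch '{"travel":[[0.01,0.023,0],[0.024,0.055,0],[0.038,0.088,0],[0.052,0.121,0],[0.066,0.153,0],[0.078,0.182,0],[0.085,0.197,0],[0.087,0.202,0],[0.087,0.202,0],[0.087,0.202,0]],"spin":[0,0,0,0,0,0,0,0,0,0]}'
python3 -m inch '{"travel":[[0,0,0.03],[0,0,0.06],[0,0,0.09],[0,0,0.1],[0,0,0.1],[0,0,0.1],[0,0,0.1]],"spin":[0,0,0,0,0,0,0]}'
python3 -c "
from h import *
info(.6602,.0237,.038)"
```

```text
t: 15.6
tool_pos: [0.4636, -0.0764, 0.1483]
orientation: [-2.144, -2.293, 0.002]
force: [0.2, -0.1, -1.7]
opening: 0.0307
gripper_force: 25.0
t: 16.43
tool_pos: [0.6588, 0.0234, 0.1479]
orientation: [-2.144, -2.293, 0.004]
force: [-0.4, -0.5, -1.3]
opening: 0.0308
gripper_force: 25.0
t: 17.02
tool_pos: [0.6617, 0.0232, 0.0527]
orientation: [2.145, 2.292, 0.003]
force: [0.1, -0.7, -0.6]
opening: 0.031
gripper_force: 25.0
t 17.0167 travel [ 0.0006 -0.0015  0.0147] spin -0.0001 pos [0.6617 0.0232 0.0527] open 0.03102790901998348 F [ 0.1 -0.7 -0.6] zdir [ 0.003 -0.    -1.   ]
```

```bash
python3 -m inch '{"travel":[[0,0,0.005],[0,0,0.01],[0,0,0.012],[0,0,0.0125],[0,0,0.0125],[0,0,0.0125]],"spin":[0,0,0,0,0,0]}'
python3 -m inch '{"travel":[[0,0,0],[0,0,0]],"spin":[0,0]}'
```

```text
t: 17.52
tool_pos: [0.6607, 0.0236, 0.0381]
orientation: [2.145, 2.294, 0.001]
force: [-0.6, 0.1, 2.2]
opening: 0.0305
gripper_force: 25.0
t: 17.68
tool_pos: [0.6607, 0.0236, 0.0382]
orientation: [2.145, 2.294, 0.001]
force: [-0.4, -0.3, 3.5]
opening: 0.0305
gripper_force: 25.0
```

```bash
python3 -m inch '{"travel":[[0,0,0],[0,0,0],[0,0,0],[0,0,0],[0,0,0],[0,0,0]],"spin":[0,0,0,0,0,0]}' 0
python3 -m inch '{"travel":[[0,0,-0.03],[0,0,-0.07],[0,0,-0.1],[0,0,-0.112],[0,0,-0.112],[0,0,-0.112]],"spin":[0,0,0,0,0,0]}'
python3 -m inch '{"travel":[[0.219,-0.1475,0],[0.219,-0.1475,0],[0.219,-0.1475,0],[0.219,-0.1475,0],[0.219,-0.1475,0],[0.219,-0.1475,0],[0.219,-0.1475,0],[0.219,-0.1475,0],[0.219,-0.1475,0],[0.219,-0.1475,0]],"spin":[0,0,0,0,0,0,0,0,0,0]}'
python3 -m inch '{"travel":[[0,0,0],[0,0,0]],"spin":[0,0]}'
python3 -c "
from h import *
info(.4987,.2326,.029)"
```

```text
t: 18.18
tool_pos: [0.6603, 0.0236, 0.0375]
orientation: [-2.146, -2.294, 0.0]
force: [-0.2, -0.5, 0.5]
opening: 0.0659
gripper_force: 0.0
t: 18.68
tool_pos: [0.6607, 0.0236, 0.1499]
orientation: [2.145, 2.294, 0.001]
force: [-0.3, 0.1, -0.5]
opening: 0.0926
gripper_force: 0.0
t: 19.52
tool_pos: [0.4985, 0.2313, 0.1483]
orientation: [-2.146, -2.294, 0.003]
force: [0.1, -0.4, -0.4]
opening: 0.0927
gripper_force: 0.0
t: 19.68
tool_pos: [0.4992, 0.231, 0.1491]
orientation: [-2.148, -2.292, 0.001]
force: [-1.2, -0.3, -0.4]
opening: 0.0929
gripper_force: 0.0
t 19.6833 travel [ 0.0016 -0.0003  0.1201] spin -0.0017 pos [0.4992 0.231  0.1491] open 0.09291260467433599 F [-1.2 -0.3 -0.4] zdir [-0.001 -0.    -1.   ]
```

```bash
python3 -m inch '{"travel":[[0.001,0,0.04],[0.001,0,0.08],[0.001,0,0.11],[0.001,0,0.12],[0.001,0,0.12],[0.001,0,0.12]],"spin":[0,0,0,0,0,0]}'
python3 -m inch '{"travel":[[0,0,0],[0,0,0],[0,0,0],[0,0,0],[0,0,0],[0,0,0],[0,0,0],[0,0,0],[0,0,0],[0,0,0]],"spin":[0,0,0,0,0,0,0,0,0,0]}' 1 20
python3 -m inch '{"travel":[[0,0,0],[0,0,0],[0,0,0],[0,0,0]],"spin":[0,0,0,0]}'
python3 -c "
from h import *
info(.6562,.0838,.037)"
```

```text
t: 20.18
tool_pos: [0.4991, 0.2329, 0.0303]
orientation: [-2.147, -2.294, 0.0]
force: [0.8, -0.2, 0.4]
opening: 0.0932
gripper_force: 0.0
t: 21.02
tool_pos: [0.4984, 0.2332, 0.0295]
orientation: [-2.146, -2.295, 0.0]
force: [-0.3, 0.3, -0.5]
opening: 0.0307
gripper_force: 0.0
t: 21.35
tool_pos: [0.4985, 0.2333, 0.0296]
orientation: [-2.146, -2.295, 0.0]
force: [0.5, 0.1, 0.0]
opening: 0.0235
gripper_force: 20.0
t 21.35 travel [-0.1597  0.1474 -0.0074] spin 0.0002 pos [0.4985 0.2333 0.0296] open 0.023493545490813877 F [0.5 0.1 0. ] zdir [-0.  0. -1.]
```

```bash
python3 -m inch '{"travel":[[0,0,-0.03],[0,0,-0.07],[0,0,-0.105],[0,0,-0.12],[0,0,-0.12],[0,0,-0.12],[0,0,-0.12]],"spin":[0,0,0,0,0,0,0]}'
python3 -m inch '{"travel":[[-0.018,0.017,0],[-0.042,0.039,0],[-0.066,0.061,0],[-0.09,0.083,0],[-0.115,0.106,0],[-0.137,0.127,0],[-0.153,0.142,0],[-0.1595,0.1475,0],[-0.1595,0.1475,0],[-0.1595,0.1475,0]],"spin":[0,0,0,0,0,0,0,0,0,0]}'
python3 -m inch '{"travel":[[0,0,0.03],[0,0,0.06],[0,0,0.09],[0,0,0.1],[0,0,0.1],[0,0,0.1],[0,0,0.1]],"spin":[0,0,0,0,0,0,0]}'
python3 -c "
from h import *
info(.6562,.0838,.037)"
```

```text
t: 21.93
tool_pos: [0.4975, 0.2329, 0.1479]
orientation: [-2.145, -2.294, 0.003]
force: [-0.8, -0.5, -0.3]
opening: 0.0235
gripper_force: 20.0
t: 22.77
tool_pos: [0.6549, 0.0843, 0.1475]
orientation: [-2.144, -2.292, 0.003]
force: [-0.1, 0.0, -0.1]
opening: 0.0237
gripper_force: 20.0
t: 23.35
tool_pos: [0.6576, 0.0847, 0.0521]
orientation: [2.144, 2.294, 0.004]
force: [-0.0, 1.0, -0.9]
opening: 0.0236
gripper_force: 20.0
t 23.35 travel [-0.0008 -0.0015  0.0151] spin 0.0009 pos [0.6576 0.0847 0.0521] open 0.02361320166501628 F [-0.   1.  -0.9] zdir [ 0.003  0.    -1.   ]
```

```bash
python3 -m inch '{"travel":[[0,0,0.005],[0,0,0.01],[0,0,0.012],[0,0,0.0125],[0,0,0.0125],[0,0,0.0125],[0,0,0.0125]],"spin":[0,0,0,0,0,0,0]}'
```

```text
t: 23.93
tool_pos: [0.6566, 0.084, 0.0376]
orientation: [2.146, 2.294, 0.001]
force: [-0.3, 0.1, 2.5]
opening: 0.0236
gripper_force: 20.0
```

Contact felt; release, rise, back off to the front and check.

```bash
python3 -m inch '{"travel":[[0,0,0],[0,0,0],[0,0,0],[0,0,0],[0,0,0],[0,0,0]],"spin":[0,0,0,0,0,0]}' 0
python3 -m inch '{"travel":[[0,0,-0.03],[0,0,-0.07],[0,0,-0.1],[0,0,-0.12],[0,0,-0.12],[0,0,-0.12]],"spin":[0,0,0,0,0,0]}'
python3 -m inch '{"travel":[[0.2,-0.2,0],[0.2,-0.2,0],[0.2,-0.2,0],[0.2,-0.2,0],[0.2,-0.2,0],[0.2,-0.2,0],[0.2,-0.2,0],[0.2,-0.2,0],[0.2,-0.2,0],[0.2,-0.2,0]],"spin":[0,0,0,0,0,0,0,0,0,0]}'
python3 - <<'E'
from h import *
p,d,W,r=cloud('top');cv2.imwrite('pics/t2.png',cv2.resize(p[130:230,200:420,::-1],None,fx=3.5,fy=3.5,interpolation=cv2.INTER_CUBIC))
ps,ds,Ws,_=cloud('side')
for n,x,y in[(52,.6706,-.1555),(45,.6666,-.0959),(38,.6625,-.0386),(31,.6587,.0237),(24,.6547,.0838)]:
    print(n,x,y,top_sock(W,x,y,.03),top_sock(Ws,x+.002,y,.03))
E
```

```text
t: 24.43
tool_pos: [0.6563, 0.084, 0.037]
orientation: [-2.146, -2.295, 0.0]
force: [-0.1, -0.1, -1.2]
opening: 0.0593
gripper_force: 0.0
t: 24.93
tool_pos: [0.6575, 0.0841, 0.1592]
orientation: [2.144, 2.293, 0.004]
force: [-0.2, -0.4, -0.0]
opening: 0.0927
gripper_force: 0.0
t: 25.77
tool_pos: [0.4429, 0.2697, 0.1559]
orientation: [-2.145, -2.295, 0.003]
force: [-0.3, 0.6, -0.6]
opening: 0.0931
gripper_force: 0.0
52 0.6706 -0.1555 (array([ 6.714e-01, -1.556e-01,  5.250e-02,  7.970e-02,  3.700e+02]), array([ 0.671 , -0.1548])) (array([ 6.741e-01, -1.540e-01,  5.330e-02,  7.760e-02,  1.590e+02]), array([ 0.6732, -0.1541]))
45 0.6666 -0.0959 (array([ 6.66e-01, -9.56e-02,  4.53e-02,  7.42e-02,  2.71e+02]), array([ 0.666 , -0.0957])) (array([ 6.696e-01, -9.590e-02,  4.710e-02,  7.140e-02,  1.420e+02]), array([ 0.6688, -0.095 ]))
38 0.6625 -0.0386 (array([ 6.623e-01, -3.830e-02,  3.840e-02,  6.780e-02,  1.980e+02]), array([ 0.6622, -0.0386])) (array([ 6.659e-01, -3.770e-02,  4.080e-02,  6.550e-02,  1.240e+02]), array([ 0.6652, -0.0377]))
31 0.6587 0.0237 (array([6.588e-01, 2.520e-02, 3.090e-02, 6.180e-02, 1.270e+02]), array([0.6585, 0.0249])) (array([6.636e-01, 2.470e-02, 3.540e-02, 5.950e-02, 9.400e+01]), array([0.6606, 0.0255]))
24 0.6547 0.0838 (array([6.547e-01, 8.300e-02, 2.360e-02, 5.610e-02, 7.400e+01]), array([0.6545, 0.084 ])) (array([6.58e-01, 8.30e-02, 2.56e-02, 5.35e-02, 6.90e+01]), array([0.6575, 0.0843]))
```

View pics/t2.png

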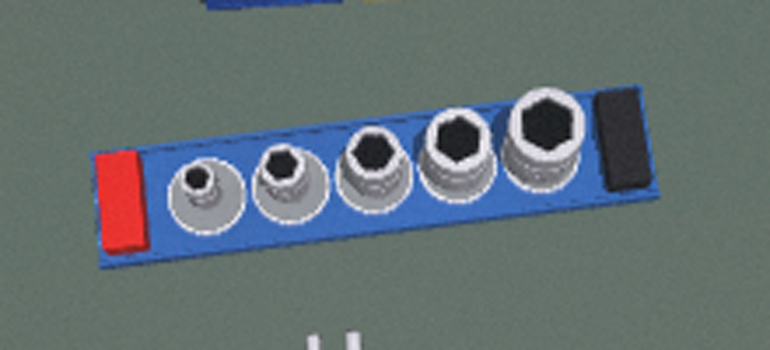

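The picture shows all five sockets upright on their marks in size order, from the 24 at (198,185) by the red block to the 52 at (545,145) by the black one. Measured centres are within about 2 mm of the marks, heights are right, and the 38 is unmoved.

```bash
python3 -m inch '{"travel":[[0,0,0],[0,0,0],[0,0,0]],"spin":[0,0,0]}'; python3 -c "
from plant import close_job
print(close_job())"
```

```text
t: 26.12
tool_pos: [0.4439, 0.2695, 0.157]
orientation: [-2.147, -2.293, 0.0]
force: [0.5, -0.1, 0.2]
opening: 0.0928
gripper_force: 0.0
the job is handed in; nothing more can be done
None
```

I handed the job in at about 26 s: all five sockets stand upright in size order, about 2 mm or less off their marks by camera, with the 38 mm socket unmoved and the bottle never approached; no verdict was returned.

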